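# Close the loaded test kiln and hold its spyhole shutter open at the line

## Task

The small test kiln on the bench is loaded: lift its lid off the board by the handle, set it down gently on the kiln so that it sits fully home and square, and let go of it. Then draw the spring-return spyhole shutter out by its upright grip until its pointer stands on the long engraved line, so that the cones can be seen, and finish while still holding it there, because it springs shut when released. Leave everything else on the bench where it stands.

Things in the scene. Friction and masses are not known exactly. Their poses are not given: they have to be found in the camera images.
- kiln: Small square top-loading test kiln, fixed: stainless casing 246 x 246 mm, brick rim 170 mm up. Origin: centre of its underside, on the bench; z up; front = -x. A control box stands 25 mm out of the front, up to 130 mm high. On its right side (-y) the shutter's rails and spring barrel stand out to 162 mm from the kiln's centre, up to 150 mm high.
- mouth (a point): Centre of the kiln's mouth, at the height of the brick rim (170 mm): a square opening 140 x 140 mm, axes as the kiln's. The lid fits with its sides parallel to the kiln's: either way round, or turned a quarter, is equally good.
- lid_grip (a point): Centre of the bar handle of the loose kiln lid (0.55 to 0.9 kg). Wooden bar 16 mm thick, 122 mm long along this point's y, on two posts 110 mm apart; bar axis 40 mm above the top of the slab (246 x 246 x 35 mm). z up. At the start the lid lies on an 18 mm board, bar axis 108 mm above the bench; fully home it is 245 mm above the bench, over the kiln's centre.
- lid_plug (a point): Centre of the underside of the lid's plug, 90 mm straight below the bar's axis: a square brick plug 126 x 126 mm, 15 mm deep, under the middle of the slab. It drops into the kiln's mouth with 7 mm to spare all round; the slab then rests on the rim. Axes as the lid's, sides parallel to them.
- shutter (a joint): Travel of the spyhole shutter in m: 0 shut (as at the start); grows as it is drawn out along the kiln's -x (to the front); stop at 0.060. At 0.045 the pointer is on the long line and the shutter's 30 mm window is square over the 20 mm spyhole; within 5 mm either way the hole is clear. The spring pulls it shut: about 3.3 N when shut, 8.3 N at the line (110 N per m).
- shutter_grip (a point): Centre, half-way up, of the shutter's upright black grip: cylinder 24 mm thick, 43 mm tall, on the end of a 9 mm steel pull rod, off the kiln's right front corner. Axes as the kiln's. When shut it is 190 mm to the front (-x) and 153 mm to the right (-y) of the kiln's centre, 139.5 mm above the bench; the kiln's front face is 67 mm behind it.
- pointer (a point): Tip of the steel pointer that moves with the shutter over the aluminium scale plate on the kiln's right side, 143 mm above the bench. Axes as the kiln's.
- line (a point): Middle of the long black engraved line (3 x 36 mm, along the kiln's y) across the scale plate, 143 mm above the bench. The shutter is at the mark when pointer and line have the same x in the kiln's frame. A shorter, thinner line 45 mm further back shows the pointer's place when shut.
- mug_mid (a point): Middle of a terracotta mug, 80 mm across, 92 mm tall; a bystander, leave alone.
- bowl_mid (a point): Middle of a white bowl, 116 mm across, 50 mm tall; a bystander, leave alone.
- glaze_jar_mid (a point): Middle of a glaze jar, 68 mm across, 100 mm tall; a bystander, leave alone.
- prop_square_mid (a point): Middle of a square kiln prop, 34 x 34 mm, 85 mm tall; a bystander, leave alone.
- prop_round_mid (a point): Middle of a round tubular kiln prop, 42 mm across, 60 mm tall; a bystander, leave alone.
- brush_mid (a point): A 190 mm long brush lying on the bench; a bystander, leave alone.
- loop_tool_mid (a point): A 175 mm long loop tool lying on the bench; a bystander, leave alone.

How it is judged:
By the outcome, as a careful person would: the job done as asked, in the order asked, and still so for the second after the job is handed in, while the arm keeps its last pose, push and grip.
It also fails if it takes over 48 s, if anything falls off the work surface, if the arm or the gripper's body presses on something with over 40 N, if the wrist force passes 120 N, or if a joint passes its speed limit or range.

## Robot

A 7-joint arm with a two-finger parallel gripper is mounted at the origin on the work surface. World frame = base frame: x ahead of the robot, y to its left, z up, the work surface at z = 0. Lengths are in mm, angles in rad, forces in N, time in s.
With the tool pointing down it reaches from about 400 to 875 mm from the base axis. Payload 4.4 kg.
Tool frame: the origin (TCP) lies midway between the tips of the shut fingers; the grasp point (between the pads) lies 19 mm behind it (ctrl.grip_point_offset is the distance from the TCP to the grasp point, in mm); z points along the fingers, y is the direction in which the jaws open and shut (so a half turn about z gives the same grasp; the last joint's range is limited). The gripper opens to 85 mm and grips with 20 to 120 N. Pads are 22 mm wide; open, the fingers measure 114 mm over their backs; the gripper's body (76 mm by 85 mm) begins 54 mm behind the grasp point. The pads swing forward as they close: fully open they stand 13 mm farther back than shut.
Start: joints at [1.204, 0.628, 0.038, 1.517, -0.027, 0.996, -0.02], TCP at [192.613, -620.821, 231.313] pointing down, gripper open.
Joint ranges: [-3.06, 3.06], [-0.37, 2.12], [-1.25, 1.32], [0.18, 2.47], [-1.1, 4.24], [0.23, 1.98], [-2.94, 2.94]. Speed limits (rad/s): [2.57, 2.57, 3.14, 3.14, 3.14, 3.14, 3.14].

## Interface

Orientations are given as [roll, pitch, yaw] about the fixed x, y, z axes, in that order (R = Rz(yaw) Ry(pitch) Rx(roll)).
In Python, from cell import ctrl, imaging, models gives the robot as it stands. The module is installed in compiled form; this text tells all that it offers.
- The arm moves only by the tool drive_tool, never from a script. Its argument "deltas" is text: rows parted by semicolons, each of 5 numbers parted by spaces: the shift along the tool's x, y, z in m, then the turn about the tool's z in degrees, then the finger opening in m, from 0 to 0.0854. A call has 1 to 12 rows; each row is the pose to reach, as a shift and turn from the pose commanded when the call began, along the tool's axes at that moment; what a row does not reach only later rows make up. A row lasts 1/8 s, in which the tool goes at most 62.5 mm and 10.7 degrees, less where a joint would pass 70% of its speed; a pose out of reach is approached as far as the arm can. A call with a gripper value outside its range is refused whole. The fingers move at their own pace and stop on an object; the grip force is fixed at half the most. Time passes only in rows, so rows that repeat a pose let the fingers close. It gives the time, the measured TCP pose, the force and the opening at its end, in the units of the state.
- ctrl.read_state(): the state, without advancing time (a new reading comes with each control period).
- imaging.get_image(name): name is "scene" or "top" or "wrist"; returns a dict with "color" (384x512x3 uint8, red, green, blue), "range_z" (384x512 float32, mm along the optical axis (not along the pixel's ray), 0 where there is no reading), "vfov" (degrees; the focal length in pixels is half the picture's height over the tangent of half this angle, whatever the lens; pixels are square), "cx", "cy" (the principal point, pixels), "extrinsics" (4x4, takes a point from camera to world coordinates). Camera axes: x right, y down, z forward; pixel columns grow to the right and rows downward; lengths in mm; the calibration is good to about 2 mm. The wrist camera is an equidistant fisheye: a pixel r from the principal point sees the ray r / f radians off the axis. A picture is of the moment at which its call begins.
- ctrl.finish_job(): hands the job in, once; it reports no verdict.
Trained networks look in a picture, given as the dict that the camera call returned (one of the last four; its "shot" number tells which), for a name from the list of things; names that differ only in an ending like _2 or _b are one class to them, and where a whole thing is asked for, a point or a joint stands for the part that bears it (a point fixed in the world has none). Each returns a list of dicts, best first, with "score" (0 to 1); they miss things now and then, are a little off and sometimes report something else, mostly with a low value. They report only what shows in the picture. A call takes as long as a camera call.
- models.spot_in(picture, thing): "point" ([column, row] in pixels, amid what is visible of it).
- models.landmark_of(picture, thing): "point" ([column, row] in pixels: a listed point, or the origin of a listed thing).
The state is a dict: "clock": time; "qpos": joint angles; "qd": joint speeds; "tau": joint torques, N m; "eef_pos": TCP position; "tool_rot": TCP orientation; "force": force on the tool from outside, world axes, zero at the start; "torque": the same for the moment, N m; "width": finger opening in mm.
Only numpy, scipy, OpenCV 4.12 (cv2) and the standard library are available. Lean on these libraries where they do the work, as an engineer would, in place of code of your own. Each camera call takes 0.05 s, during which the arm holds its last target.

## Working session

There is one attempt and no reset: what is moved stays moved. The work goes in short steps, Python scripts to look and compute and a tool call to move; the robot and the scene stay as the last step left them, time stands still between calls to the robot, and variables do not carry over. Pictures are saved under pics/ and viewed, and the job is handed in when it is done.

Besides the shell and the picture viewer there is one more tool, called after ">>>" as name(argument=value, ...), one argument or row to a line, values as JSON. drive_tool: Moves the arm, as the interface text tells. Its arguments: {"type":"object","properties":{"deltas":{"type":"string"}},"required":["deltas"]}

```bash
mkdir -p pics; cat > h.py <<'E'
import numpy as np, cv2
from cell import ctrl, imaging, models
def shot(n,fn):
    p=imaging.get_image(n); cv2.imwrite('pics/'+fn,p['color'][:,:,::-1]); return p
def ray(p,uv,wrist=False):
    f=p['color'].shape[0]/2/np.tan(np.radians(p['vfov']/2))
    x=(uv[0]-p['cx'])/f;y=(uv[1]-p['cy'])/f
    if wrist:
        r=np.hypot(x,y); d=np.array([np.sin(r)*x/max(r,1e-9),np.sin(r)*y/max(r,1e-9),np.cos(r)])
    else: d=np.array([x,y,1.])
    T=np.array(p['extrinsics']); return T[:3,3],T[:3,:3]@d
def atz(p,uv,z,wrist=False):
    o,d=ray(p,uv,wrist); return o+d*(z-o[2])/d[2]
def dep(p,uv,wrist=False):
    T=np.array(p['extrinsics']);o,d=ray(p,uv,wrist); z=p['range_z'][int(round(uv[1])),int(round(uv[0]))]
    dz=T[:3,2]@d; return o+d*z/dz
E
python3 - <<'E'
from h import *
print(ctrl.read_state())
for n in ['scene','top','wrist']:
    p=shot(n,n+'0.png'); print(n,p['vfov'],p['cx'],p['cy'],np.round(p['extrinsics'],3).tolist())
    for t in ['kiln','mouth','lid_grip','lid_plug','shutter_grip','pointer','line','mug_mid','bowl_mid','glaze_jar_mid','prop_square_mid','prop_round_mid','brush_mid','loop_tool_mid']:
        r=models.landmark_of(p,t)[:2]
        print(t,[(np.round(a['point'],1).tolist(),round(a['score'],2),np.round(dep(p,np.clip(a['point'],0,[511,383]),n=='wrist')).tolist()) for a in r])
E
```

```text
{'clock': 0.0, 'qpos': array([ 1.20422205,  0.62932956,  0.03844232,  1.51838413, -0.02701402,
        0.99630058, -0.02001211]), 'qd': array([-0.00146469,  0.00062867, -0.00115165, -0.00011253, -0.00070512,
        0.00144703,  0.00016105]), 'tau': array([-5.79369098e-04, -5.63405085e+01,  1.22572806e+00, -1.93451142e+01,
        1.09319069e-02,  1.05787633e-02, -8.66778649e-07]), 'eef_pos': array([ 192.41223056, -620.20513098,  230.39467862]), 'tool_rot': array([-3.13968897e+00,  1.31499373e-05,  3.00753883e-01]), 'force': array([-0.51869983, -0.57749198,  0.45918734]), 'torque': array([-0.03236958, -0.01701934, -0.02481519]), 'width': 85.35901669425725}
scene 42.26263157421928 261.0710684832809 196.34498429474962 [[-0.468, 0.676, -0.57, 1372.795], [0.884, 0.354, -0.305, 384.317], [-0.004, -0.646, -0.763, 1259.282], [0.0, 0.0, 0.0, 1.0]]
kiln [([237.6, 240.4], 0.93, [723.0, -36.0, 167.0])]
mouth [([237.8, 201.1], 0.82, [557.0, -133.0, 100.0])]
lid_grip [([401.1, 229.7], 0.7, [442.0, 338.0, 114.0])]
lid_plug [([392.8, 248.0], 0.83, [478.0, 335.0, 65.0])]
shutter_grip [([239.7, 241.0
[... 1679 characters left out ...]
0, -448.0, 85.0]), ([266.9, 170.1], 0.27, [608.0, -88.0, 109.0])]
prop_round_mid [([210.5, 238.9], 0.58, [417.0, 77.0, 0.0])]
brush_mid [([366.5, 160.0], 0.95, [658.0, -390.0, 20.0])]
loop_tool_mid [([340.4, 269.7], 0.63, [332.0, -307.0, 15.0]), ([211.2, 240.9], 0.53, [412.0, 74.0, 0.0])]
wrist 65.70646984690485 260.15095520067393 191.64426086817838 [[0.298, -0.92, -0.254, 256.905], [-0.955, -0.287, -0.08, -599.817], [0.001, 0.266, -0.964, 374.851], [0.0, 0.0, 0.0, 1.0]]
kiln []
mouth []
lid_grip []
lid_plug []
shutter_grip []
pointer []
line []
mug_mid []
bowl_mid []
glaze_jar_mid []
prop_square_mid []
prop_round_mid []
brush_mid []
loop_tool_mid [([78.5, 16.2], 0.6, [328.0, -313.0, 11.0])]
```

View pics/scene0.png

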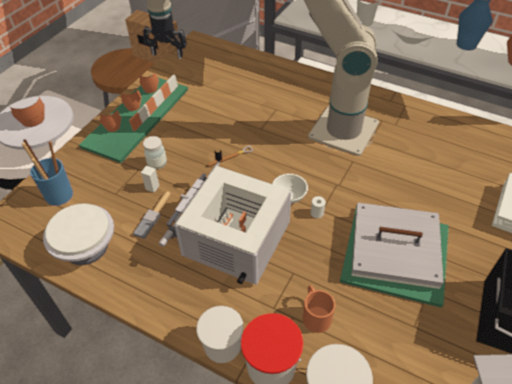

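View pics/top0.png

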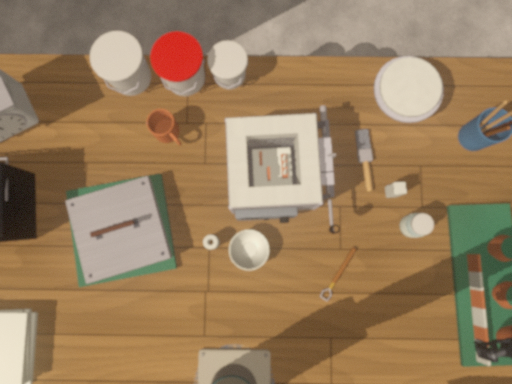

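The scene view shows the open kiln at (238,215), with the shutter assembly on its left side at about (185,205). The lid lies on the green board at (402,235). In the top view the kiln rim is centred at about (273,160), the lid at (120,230) and the shutter grip at (334,229), with the bowl close to the kiln's front. Next I measure poses from the depth data.

```bash
cat >> h.py <<'E'
def cloud(p):
    f=p['color'].shape[0]/2/np.tan(np.radians(p['vfov']/2)); T=np.array(p['extrinsics']); Z=p['range_z'].astype(float)
    v,u=np.mgrid[:384,:512]; P=np.stack([(u-p['cx'])/f*Z,(v-p['cy'])/f*Z,Z],-1)@T[:3,:3].T+T[:3,3]; P[Z==0]=np.nan; return P
def rect(P,lo,hi,box):
    m=(P[...,2]>lo)&(P[...,2]<hi)&(P[...,0]>box[0])&(P[...,0]<box[1])&(P[...,1]>box[2])&(P[...,1]<box[3])
    n,l,s,c=cv2.connectedComponentsWithStats(m.astype(np.uint8)); i=1+np.argmax(s[1:,4]); m=l==i
    q=P[m][:,:2].astype(np.float32); return cv2.minAreaRect(q),q.mean(0),np.median(P[m][:,2]),len(q),m
E
python3 - <<'E'
from h import *
for n in ['top','scene']:
    p=imaging.get_image(n); P=cloud(p)
    print(n,'rim',rect(P,158,182,(450,800,-240,50))[:4])
    print('slab',rect(P,58,80,(300,600,200,480))[:4])
    print('bar',rect(P,100,125,(300,600,200,480))[:4])
    print('grip',rect(P,145,180,(390,500,-330,-220))[:4])
    for uv in ([333.6,229.4],[218.9,156.0]): print('gripatz',atz(p,uv,139.5),atz(p,uv,161))
    print('bargrip',[atz(p,models.landmark_of(p,'lid_grip')[0]['point'],108)])
    print('ptr/line',[atz(p,models.landmark_of(p,t)[0]['point'],143) for t in('pointer','line')])
    c=p['color'][:,:,::-1]
    q=c[90:260,190:370] if n=='top' else c[120:300,130:310]
    cv2.imwrite(f'pics/{n}z.png',cv2.resize(q,None,fx=3.3,fy=3.3,interpolation=cv2.INTER_CUBIC))
E
```

```text
top rim (((626.5496826171875, -101.83045959472656), (248.5774688720703, 247.79937744140625), 3.503180742263794), array([ 622.9112 , -102.09853], dtype=float32), np.float64(169.66850434516368), 5725)
slab (((443.84228515625, 338.00030517578125), (246.52218627929688, 247.65353393554688), 17.697275161743164), array([442.9436 , 336.72858], dtype=float32), np.float64(67.67864439286598), 7070)
bar (((443.85498046875, 337.2933349609375), (16.0469913482666, 121.94495391845703), 18.280195236206055), array([443.39258, 336.20767], dtype=float32), np.float64(114.03703664133263), 259)
grip (((446.3707275390625, -265.25665283203125), (21.894981384277344, 21.655752182006836), 43.76198959350586), array([ 445.63443, -263.59598], dtype=float32), np.float64(158.06570030424245), 42)
gripatz [ 443.24560965 -266.82563686  139.5       ] [ 442.24400832 -262.97510053  161.        ]
gripatz [640.11633316  43.66734941 139.5       ] [635.36569167  41.60511896 161.        ]
bargrip [array([446.80096151, 340.27202715, 108.        ])]Traceback (most recent call last):
  File "<stdin>", line 10, in <module>
IndexError: list index out of range
```

```bash
python3 - <<'E'
from h import *
for n in ['top','scene']:
    p=imaging.get_image(n); P=cloud(p)
    for nm,a in dict(rim=(158,182,(450,800,-240,50)),slab=(58,80,(300,600,200,480)),bar=(100,125,(300,600,200,480)),grip=(145,180,(390,500,-330,-220))).items():
        try: print(n,nm,[np.round(np.array(x,dtype=object) if 0 else x,2) if not isinstance(x,tuple) else x for x in rect(P,*a)[:4]])
        except Exception as e: print(nm,e)
    c=p['color'][:,:,::-1]
    q=c[90:260,190:370] if n=='top' else c[120:300,130:310]
    cv2.imwrite(f'pics/{n}z.png',cv2.resize(q,None,fx=3.3,fy=3.3,interpolation=cv2.INTER_CUBIC))
E
```

```text
top rim [((626.2401123046875, -102.37190246582031), (248.41014099121094, 247.9486541748047), 3.280463933944702), array([ 622.74, -102.02], dtype=float32), np.float64(169.7), np.int64(5729)]
top slab [((444.3223571777344, 337.74737548828125), (246.96780395507812, 246.76502990722656), 17.732866287231445), array([442.91, 336.54], dtype=float32), np.float64(67.75), np.int64(7069)]
top bar [((443.47552490234375, 337.5249328613281), (16.45560646057129, 122.59190368652344), 17.695371627807617), array([443.42, 336.22], dtype=float32), np.float64(113.75), np.int64(257)]
top grip [((446.1334228515625, -265.1726379394531), (21.44956398010254, 22.071008682250977), 46.017086029052734), array([ 445.66, -263.68], dtype=float32), np.float64(157.05), np.int64(42)]
scene rim [((628.0389404296875, -99.86398315429688), (252.4895782470703, 249.55580139160156), 3.389718770980835), array([639.41, -93.85], dtype=float32), np.float64(169.03), np.int64(4340)]
scene slab [((445.6543884277344, 339.58392333984375), (253.00222778320312, 246.96629333496094), 17.56028938293457), array([456.37, 342.48], dtype=float32), np.float64(67.39), np.int64(5607)]
scene bar [((447.0289001464844, 339.3467712402344), (19.368831634521484, 121.88911437988281), 17.962562561035156), array([447.87, 339.31], dtype=float32), np.float64(112.48), np.int64(246)]
scene grip [((451.400146484375, -262.3948669433594), (15.706692695617676, 21.049652099609375), 42.002254486083984), array([ 452.9 , -261.47], dtype=float32), np.float64(154.25), np.int64(34)]
```

View pics/topz.png

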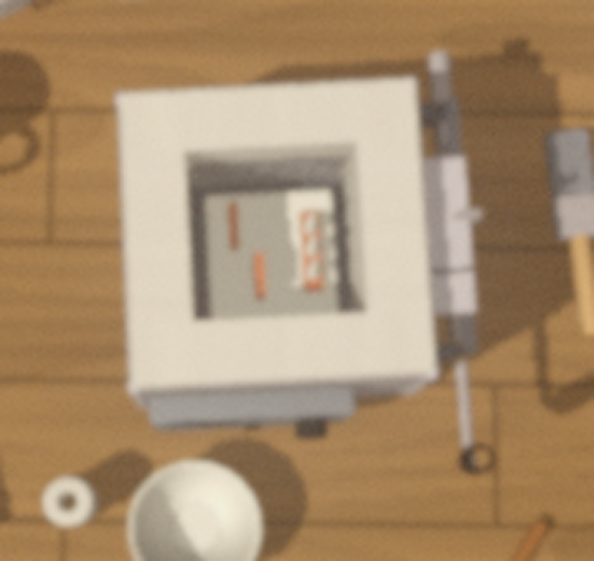

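View pics/scenez.png

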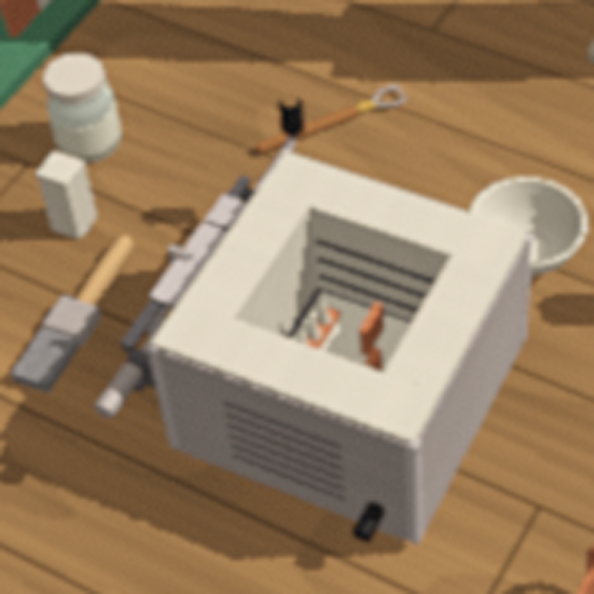

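Both cameras agree to about 2 mm. The kiln is at about (627,-101.5) with yaw 3.4°, and the lid is at (444.5,338) with yaw 17.7°. The grip is seen at (446,-265), which matches its predicted place. Next I work out the moves.

```bash
cat > mv.py <<'E'
import numpy as np
def rows(cur,targets):
    # cur/targets: x y z yawdeg (tool straight down)
    a=np.radians(cur[3]); tx=np.array([np.cos(a),np.sin(a)]); ty=np.array([np.sin(a),-np.cos(a)])
    for t in targets:
        d=np.array(t[:3],float)-cur[:3]; 
        print(t, 'dx %.4f dy %.4f dz %.4f turn %.1f  dist %.0f'%(d[:2]@tx/1000,d[:2]@ty/1000,-d[2]/1000,cur[3]-t[3],np.linalg.norm(d)))
E
python3 - <<'E'
from mv import rows
rows((192.6,-620.8,231.3,17.2),[(510,-200,330,60)])
rows((510,-200,330,60),[(540,80,300,90),(444.5,338,190,107.7)])
E
```

```text
(510, -200, 330, 60) dx 0.4276 dy -0.3081 dz -0.0987 turn -42.8  dist 536
(540, 80, 300, 90) dx 0.2575 dy -0.1140 dz 0.0300 turn -30.0  dist 283
(444.5, 338, 190, 107.7) dx 0.4332 dy -0.3257 dz 0.1400 turn -47.7  dist 560
```

>>> drive_tool(
  deltas="0.428 -0.308 -0.099 -43 0.0854; 0.428 -0.308 -0.099 -43 0.0854; 0.428 -0.308 -0.099 -43 0.0854; 0.428 -0.308 -0.099 -43 0.0854; 0.428 -0.308 -0.099 -43 0.0854; 0.428 -0.308 -0.099 -43 0.0854; 0.428 -0.308 -0.099 -43 0.0854; 0.428 -0.308 -0.099 -43 0.0854; 0.428 -0.308 -0.099 -43 0.0854; 0.428 -0.308 -0.099 -43 0.0854",
)

```text
clock: 3.75
eef_pos: [512.3, -196.3, 331.0]
tool_rot: [3.14, -0.002, 1.058]
force: [0.4, -0.5, 0.6]
width: 85.5
```

```bash
python3 - <<'E'
from h import *
for i in range(3):
    s=ctrl.read_state(); print(s['clock'],s['eef_pos'],np.degrees(s['tool_rot']),np.abs(s['qd']).max(),s['force'])
from mv import rows
rows((512,-196.5,331,60.5),[(540,80,300,90),(444.5,338,190,107.7)])
E
```

```text
3.75 [ 512.33838186 -196.30836127  330.99904935] [ 1.79913938e+02 -1.22890462e-01  6.06031278e+01] 0.0640850887106532 [ 0.38994173 -0.51303125  0.63657051]
3.75 [ 512.33838186 -196.30836127  330.99904935] [ 1.79913938e+02 -1.22890462e-01  6.06031278e+01] 0.0640850887106532 [ 0.38994173 -0.51303125  0.63657051]
3.75 [ 512.33838186 -196.30836127  330.99904935] [ 1.79913938e+02 -1.22890462e-01  6.06031278e+01] 0.0640850887106532 [ 0.38994173 -0.51303125  0.63657051]
(540, 80, 300, 90) dx 0.2544 dy -0.1118 dz 0.0310 turn -29.5  dist 280
(444.5, 338, 190, 107.7) dx 0.4320 dy -0.3219 dz 0.1410 turn -47.2  dist 557
```

>>> drive_tool(
  deltas="0.255 -0.113 0.03 -29 0.0854; 0.255 -0.113 0.03 -29 0.0854; 0.255 -0.113 0.03 -29 0.0854; 0.255 -0.113 0.03 -29 0.0854; 0.255 -0.113 0.03 -29 0.0854; 0.432 -0.324 0.14 -47 0.0854; 0.432 -0.324 0.14 -47 0.0854; 0.432 -0.324 0.14 -47 0.0854; 0.432 -0.324 0.14 -47 0.0854; 0.432 -0.324 0.14 -47 0.0854; 0.432 -0.324 0.14 -47 0.0854; 0.432 -0.324 0.14 -47 0.0854",
)

```text
clock: 5.25
eef_pos: [444.4, 334.1, 190.1]
tool_rot: [-3.141, 0.002, 1.87]
force: [0.9, -0.2, 0.2]
width: 85.6
```

```bash
python3 - <<'E'
from h import *
p=shot('wrist','w1.png'); s=ctrl.read_state(); print(s['clock'],s['eef_pos'],np.degrees(s['tool_rot']))
P0=p['range_z']; print(p['range_z'][::48,::64].round())
for r in models.landmark_of(p,'lid_grip')[:2]: print(r, atz(p,r['point'],108,True))
from mv import rows
E
```

```text
5.3 [444.82790043 333.76558469 190.40921933] [1.79975090e+02 1.03239695e-01 1.07058167e+02]
[[262. 276. 281. 284. 286. 286. 281. 264.]
 [286. 294. 298. 284. 240. 240. 299. 295.]
 [305. 310. 314. 252. 251. 250. 249. 312.]
 [324. 327. 330. 261. 216. 262. 262. 329.]
 [345. 346. 345. 276. 226. 277. 274. 345.]
 [360. 364. 364. 288. 237. 288. 362. 364.]
 [360.  86.  89. 304. 304. 303.  90.  87.]
 [439.  69.  81.  61.  74.  61.  65.  74.]]
{'point': [257.5, 193.7], 'score': 0.94} [441.62658576 337.46181731 108.        ]
```

View pics/w1.png

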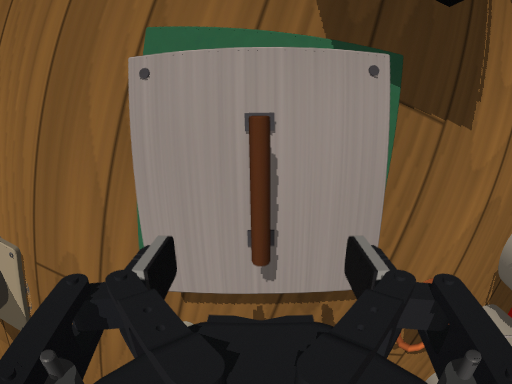

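The wrist view shows the bar upright, from (259,115) to (261,264), between the open fingers and nearly aligned with them. I measure its ends.

```bash
python3 - <<'E'
from h import *
p=shot('wrist','w2.png'); s=ctrl.read_state(); print(s['clock'],s['eef_pos'],np.degrees(s['tool_rot']))
f=192/np.tan(np.radians(p['vfov']/2)); T=np.array(p['extrinsics'])
hsv=cv2.cvtColor(p['color'],cv2.COLOR_RGB2HSV)
m=((hsv[...,1]>120)&(hsv[...,2]>40)&(p['range_z']>180)&(p['range_z']<255)).astype(np.uint8); m[:,:235]=0;m[:,285:]=0;m[:105]=0;m[280:]=0
v,u=np.nonzero(m); print(len(u),u.min(),u.max(),v.min(),v.max())
# full points
x=(u-p['cx'])/f;y=(v-p['cy'])/f;r=np.hypot(x,y);k=np.tan(r)/r;z=p['range_z'][v,u]
W=np.stack([x*k*z,y*k*z,z],1)@T[:3,:3].T+T[:3,3]
W=W[W[:,2]>107]; print(len(W)); q=W[:,:2]; print(cv2.minAreaRect(q.astype(np.float32)),q.mean(0),np.median(W[:,2]),W[:,2].max())
d=q-q.mean(0); e,V=np.linalg.eigh(d.T@d); print(np.degrees(np.arctan2(V[1,1],V[0,1])))
from mv import rows
rows((*s['eef_pos'],np.degrees(s['tool_rot'][2])),[(444,338,89,107.7)])
E
```

```text
5.4 [444.83876031 334.01217826 190.68654424] [1.79949997e+02 6.24106773e-02 1.07036415e+02]
2823 248 268 115 264
2823
((442.59393310546875, 338.6698303222656), (15.105169296264648, 120.48298645019531), 17.486915588378906) [441.48622789 343.27430602] 115.73543562514365 118.93894442238678
107.75527927749417
(444, 338, 89, 107.7) dx 0.0041 dy 0.0004 dz 0.1017 turn -0.7  dist 102
```

>>> drive_tool(
  deltas="0.0045 0.0002 0.03 -0.6 0.0854; 0.0045 0.0002 0.06 -0.6 0.0854; 0.0045 0.0002 0.085 -0.6 0.0854; 0.0045 0.0002 0.101 -0.6 0.0854; 0.0045 0.0002 0.101 -0.6 0.0854; 0.0045 0.0002 0.101 -0.6 0.0; 0.0045 0.0002 0.101 -0.6 0.0; 0.0045 0.0002 0.101 -0.6 0.0; 0.0045 0.0002 0.101 -0.6 0.0; 0.0045 0.0002 0.101 -0.6 0.0; 0.0045 0.0002 0.101 -0.6 0.0; 0.0045 0.0002 0.101 -0.6 0.0",
)

```text
clock: 6.9
eef_pos: [442.1, 340.4, 89.9]
tool_rot: [3.141, 0.0, 1.882]
force: [-1.1, -1.3, 6.8]
width: 14.1
```

>>> drive_tool(
  deltas="0 0 -0.005 0 0.0; 0 0 -0.015 0 0.0; 0 0 -0.03 0 0.0; 0 0 -0.05 0 0.0; 0 0 -0.08 0 0.0; 0 0 -0.12 0 0.0; 0 0 -0.16 0 0.0; 0 0 -0.195 0 0.0; 0 0 -0.205 0 0.0; 0 0 -0.205 0 0.0",
)

```text
clock: 8.15
eef_pos: [442.0, 340.1, 294.3]
tool_rot: [3.141, 0.0, 1.882]
force: [-0.7, -0.8, -6.5]
width: 14.4
```

```bash
python3 - <<'E'
from h import *
from mv import rows
p=shot('scene','s2.png'); s=ctrl.read_state(); print(s['clock'],s['eef_pos'],np.degrees(s['tool_rot']),s['force'],s['torque'],s['width'])
rows((*s['eef_pos'],np.degrees(s['tool_rot'][2])),[(580,150,294,100),(627,-101.5,294,93.4)])
E
```

```text
8.2 [441.6626608  339.5637794  293.29211992] [-1.79896359e+02  5.73868996e-02  1.07827796e+02] [-0.70885262  0.3563952  -5.89890049] [-0.04761575  0.01431424 -0.01751879] 13.797797758018545
(580, 150, 294, 100) dx -0.2228 dy 0.0737 dz -0.0007 turn 7.8  dist 235
(627, -101.5, 294, 93.4) dx -0.4766 dy 0.0414 dz -0.0007 turn 14.4  dist 478
```

View pics/s2.png

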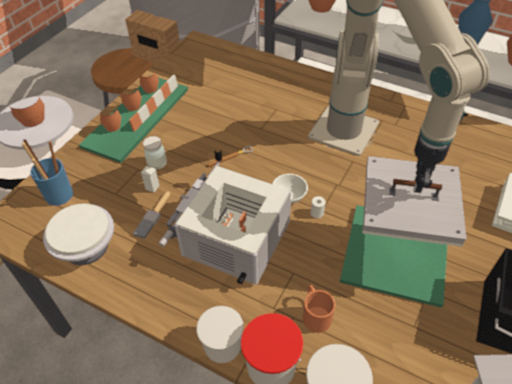

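The lid hangs level from the gripper at (415,195), clear of the board. I carry it over the kiln smoothly.

>>> drive_tool(
  deltas="-0.01 0.001 0 0 0; -0.04 0.004 0 1 0; -0.09 0.008 0 3 0; -0.145 0.013 0 4.5 0; -0.2 0.018 0 6 0; -0.255 0.023 0 8 0; -0.31 0.028 0 9.5 0; -0.365 0.033 0 11 0; -0.415 0.037 0 12.5 0; -0.455 0.04 0 14 0; -0.472 0.041 0 14.4 0; -0.476 0.041 0 14.4 0",
)

```text
clock: 9.7
eef_pos: [626.3, -101.5, 292.8]
tool_rot: [-3.139, -0.0, 1.629]
force: [-0.4, 0.6, -6.6]
width: 13.9
```

>>> drive_tool(
  deltas="0 0 0 0 0; 0 0 0 0 0; 0 0 0 0 0; 0 0 0 0 0",
)

```text
clock: 10.2
eef_pos: [627.0, -99.6, 294.5]
tool_rot: [3.141, 0.0, 1.632]
force: [-0.5, -0.0, -6.5]
width: 14.0
```

```bash
python3 - <<'E'
from h import *
s=ctrl.read_state(); print(s['clock'],s['eef_pos'],np.degrees(s['tool_rot']),s['force'],s['torque'],s['width'])
for n in ['top','scene']:
    p=shot(n,n+'3.png'); P=cloud(p)
    r=rect(P,250,300,(400,850,-330,150)); print(n,r[:4])
    W=P[r[4]]; A=np.c_[W[:,:2]-W[:,:2].mean(0),np.ones(len(W))]; print('tilt',np.linalg.lstsq(A,W[:,2],rcond=None)[0])
    print(rect(P,160,180,(400,850,-330,150))[:4])
E
```

```text
10.2 [626.99607642 -99.58260929 294.5328569 ] [1.79987640e+02 7.14107492e-04 9.34899816e+01] [-0.4822631  -0.03347733 -6.48701652] [ 0.04238524 -0.03893961 -0.08325468] 13.996751093925786
top (((622.6800537109375, -22.395641326904297), (248.25735473632812, 91.77554321289062), 5.0902628898620605), array([615.36163 , -22.361052], dtype=float32), np.float64(272.47611905824624), 3503)
tilt [ 7.74614102e-03 -1.83194243e-04  2.72425150e+02]
(((503.4718933105469, -32.96190643310547), (11.071125030517578, 95.335693359375), 3.7608511447906494), array([503.48007, -33.22219], dtype=float32), np.float64(168.19873815489598), 158)
scene (((629.8012084960938, -100.96980285644531), (250.72622680664062, 249.48619079589844), 3.8158535957336426), array([652.6768 , -87.35785], dtype=float32), np.float64(271.9479817823626), 6076)
tilt [-9.16425429e-03 -5.13248447e-03  2.71240760e+02]
(((628.2868041992188, -99.88180541992188), (250.13125610351562, 246.55596923828125), 3.302741289138794), array([695.5783 , -61.86714], dtype=float32), np.float64(168.81579121747086), 1821)
```

View pics/scene3.png

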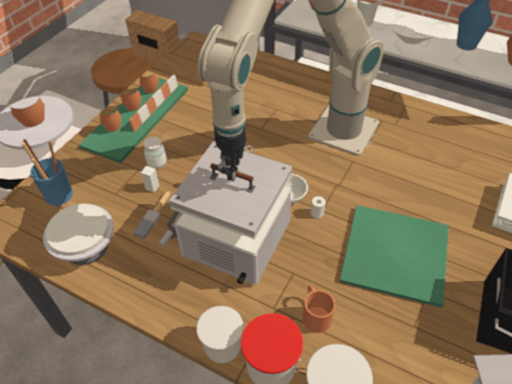

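View pics/top3.png

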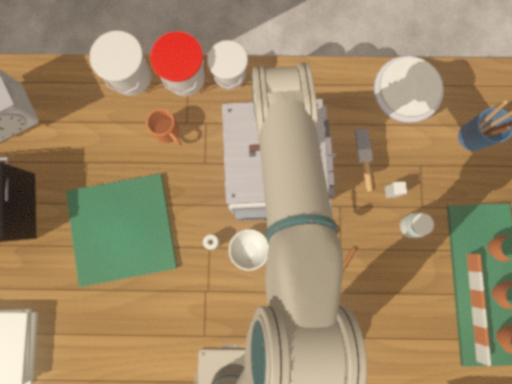

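The lid is over the kiln in both views: (230,190) in scene, (270,160) in top. The scene depth puts it about 1.5 mm and 0.4° off the kiln. I trim that and lower most of the way.

>>> drive_tool(
  deltas="0.001 -0.0015 0.005 0.4 0; 0.001 -0.0015 0.015 0.4 0; 0.001 -0.0015 0.03 0.4 0; 0.001 -0.0015 0.043 0.4 0; 0.001 -0.0015 0.052 0.4 0; 0.001 -0.0015 0.057 0.4 0; 0.001 -0.0015 0.058 0.4 0; 0.001 -0.0015 0.058 0.4 0",
)

```text
clock: 11.3
eef_pos: [625.8, -99.3, 236.7]
tool_rot: [3.141, 0.0, 1.624]
force: [-0.2, 0.8, -5.9]
width: 14.2
```

```bash
python3 - <<'E'
from h import *
s=ctrl.read_state(); print(s['clock'],s['eef_pos'],np.degrees(s['tool_rot']),s['force'],s['torque'],s['width'])
p=shot('scene','scene4.png'); P=cloud(p)
r=rect(P,195,230,(400,850,-330,150)); print(r[:4])
c=p['color'][120:300,130:310,::-1]; cv2.imwrite('pics/s4z.png',cv2.resize(c,None,fx=3.3,fy=3.3,interpolation=cv2.INTER_CUBIC))
E
```

```text
11.3 [625.80007499 -99.30987205 236.68815999] [1.79951973e+02 6.57596547e-03 9.30304707e+01] [-0.18262616  0.78101412 -5.86837874] [ 0.05089609  0.02269922 -0.02753336] 14.159325455771409
(((627.000732421875, -100.17996215820312), (253.07814025878906, 248.42820739746094), 3.3016626834869385), array([650.7531 , -86.89001], dtype=float32), np.float64(214.08944067844413), 5674)
```

View pics/s4z.png

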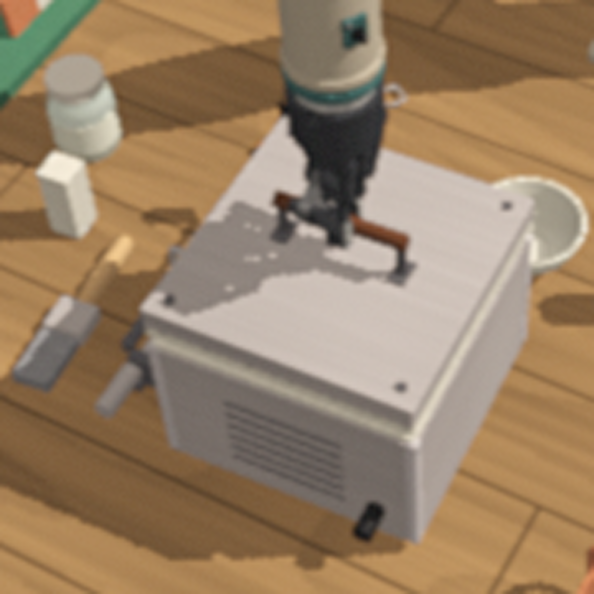

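The slab sits about 9 mm above the rim, its edges parallel to the casing, and the plug has entered the mouth without contact force. I lower slowly from here.

>>> drive_tool(
  deltas="0 0 0.002 0 0; 0 0 0.004 0 0; 0 0 0.0055 0 0; 0 0 0.007 0 0; 0 0 0.008 0 0; 0 0 0.0085 0 0; 0 0 0.009 0 0; 0 0 0.009 0 0",
)

```text
clock: 12.35
eef_pos: [625.6, -99.3, 227.4]
tool_rot: [3.141, 0.0, 1.624]
force: [0.0, 0.5, -6.1]
width: 13.9
```

>>> drive_tool(
  deltas="0 0 0.0005 0 0; 0 0 0.001 0 0; 0 0 0.0015 0 0; 0 0 0.0015 0 0",
)

```text
clock: 12.85
eef_pos: [625.8, -99.3, 226.9]
tool_rot: [3.14, 0.0, 1.624]
force: [-2.0, 0.3, 4.9]
width: 14.0
```

Contact shows: the force went from -6 to +5 N, at TCP z 226.9. I open, wait, then look before rising.

>>> drive_tool(
  deltas="0 0 0 0 0.03; 0 0 0 0 0.05; 0 0 0 0 0.06; 0 0 0 0 0.06; 0 0 0 0 0.06",
)

```text
clock: 13.48
eef_pos: [625.5, -99.3, 225.8]
tool_rot: [3.142, -0.0, 1.624]
force: [-0.5, -0.2, 0.0]
width: 59.6
```

```bash
python3 - <<'E'
from h import *
s=ctrl.read_state(); print(s['clock'],s['eef_pos'],np.degrees(s['tool_rot']),s['force'],s['torque'],s['width'])
p=shot('scene','scene5.png'); P=cloud(p)
r=rect(P,188,230,(400,850,-330,150)); print(r[:4])
W=P[r[4]]; W=W[W[:,2]>197]; A=np.c_[W[:,:2]-W[:,:2].mean(0),np.ones(len(W))]; print('tilt',np.linalg.lstsq(A,W[:,2],rcond=None)[0])
c=p['color'][120:300,130:310,::-1]; cv2.imwrite('pics/s5z.png',cv2.resize(c,None,fx=3.3,fy=3.3,interpolation=cv2.INTER_CUBIC))
E
```

```text
13.475 [625.51928017 -99.27328839 225.78208469] [ 1.79996017e+02 -1.54262432e-03  9.30361126e+01] [-0.5043966  -0.19549867  0.01778279] [-0.02309593 -0.00801519 -0.03946967] 59.57681214168881
(((628.57421875, -100.59033203125), (249.95574951171875, 249.11236572265625), 3.0394327640533447), array([650.4527 , -86.52316], dtype=float32), np.float64(204.3395625573197), 5466)
tilt [-1.86784708e-03 -4.96975869e-05  2.04492787e+02]
```

View pics/s5z.png

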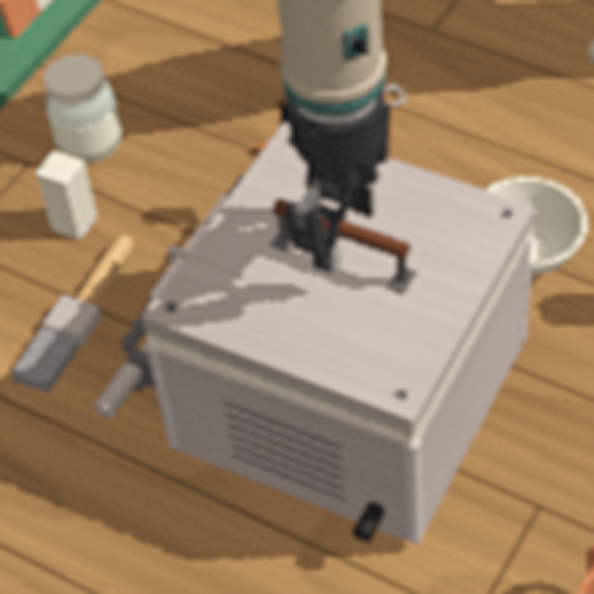

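The slab top reads 204.4 mm, level to 0.1° and square, and the fingers are open: the lid is home. I rise and go over to the shutter grip.

```bash
python3 - <<'E'
from mv import rows
rows((625.5,-99.3,225.8,93.0),[(625.5,-99.3,300,93),(446.3,-265.8,300,3.4),(446.3,-265.8,250,3.4)])
E
```

```text
(625.5, -99.3, 300, 93) dx 0.0000 dy 0.0000 dz -0.0742 turn 0.0  dist 74
(446.3, -265.8, 300, 3.4) dx -0.1569 dy -0.1877 dz -0.0742 turn 89.6  dist 256
(446.3, -265.8, 250, 3.4) dx -0.1569 dy -0.1877 dz -0.0242 turn 89.6  dist 246
```

>>> drive_tool(
  deltas="0 0 -0.01 0 0.06; 0 0 -0.04 0 0.06; 0 0 -0.075 0 0.0854; 0 0 -0.085 0 0.0854; 0 0 -0.085 0 0.0854",
)

```text
clock: 14.15
eef_pos: [625.7, -99.3, 311.4]
tool_rot: [3.14, 0.0, 1.624]
force: [-0.2, -0.2, -1.1]
width: 85.5
```

>>> drive_tool(
  deltas="-0.02 -0.024 0 10 0.0854; -0.05 -0.06 0 20 0.0854; -0.08 -0.096 0 30 0.0854; -0.105 -0.125 0 40 0.0854; -0.13 -0.155 0 50 0.0854; -0.145 -0.175 0 60 0.0854; -0.157 -0.188 0 70 0.0854; -0.157 -0.188 0.02 80 0.0854; -0.157 -0.188 0.04 89.6 0.0854; -0.157 -0.188 0.05 89.6 0.0854; -0.157 -0.188 0.05 89.6 0.0854; -0.157 -0.188 0.05 89.6 0.0854",
)

```text
clock: 15.65
eef_pos: [446.4, -266.2, 261.2]
tool_rot: [3.141, -0.001, 0.062]
force: [-0.1, 0.8, -1.1]
width: 85.1
```

```bash
python3 - <<'E'
from h import *
from mv import rows
s=ctrl.read_state(); print(s['clock'],s['eef_pos'],np.degrees(s['tool_rot']),s['force'],s['torque'],s['width'],s['qpos'])
p=shot('wrist','w6.png')
for t in ['shutter_grip','pointer','line']:
    for r in models.landmark_of(p,t)[:2]: print(t,r['point'],r['score'],atz(p,r['point'],139.5 if t=='shutter_grip' else 143,True))
E
```

```text
15.65 [ 446.36925373 -266.15678715  261.15234372] [ 1.79985952e+02 -3.74007047e-02  3.52409108e+00] [-0.1051411   0.78630887 -1.14229734] [ 0.00667057 -0.00523946 -0.01000984] 85.10845736640925 [ 0.4887843   0.40536502 -0.00707685  1.84078537  0.00341363  0.89476872
 -1.02914251]
shutter_grip [258.8, 186.5] 0.73 [ 445.49422556 -264.20550168  139.5       ]
shutter_grip [416.3, 89.2] 0.36 [ 552.40587672 -409.62761561  139.5       ]
line [254.1, 17.3] 0.89 [ 599.14219621 -250.44625822  143.        ]
```

View pics/w6.png

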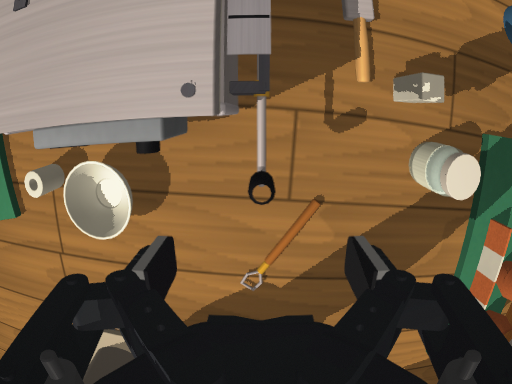

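The wrist view shows the round grip top at (261,187), centred between the fingers at (160,250) and (365,250), with its rod running back to the kiln. The bowl and loop tool are clear. I descend over the grip.

>>> drive_tool(
  deltas="0 -0.001 0.02 0 0.07; 0 -0.001 0.05 0 0.065; 0 -0.001 0.08 0 0.065; 0 -0.001 0.105 0 0.065; 0 -0.001 0.125 0 0.065; 0 -0.001 0.135 0 0.065; 0 -0.001 0.139 0 0.065; 0 -0.001 0.139 0 0.065",
)

```text
clock: 16.85
eef_pos: [446.3, -265.2, 122.2]
tool_rot: [3.141, -0.001, 0.06]
force: [0.3, 1.0, -0.7]
width: 65.0
```

```bash
python3 - <<'E'
from h import *
s=ctrl.read_state(); print(s['clock'],s['eef_pos'],np.degrees(s['tool_rot']),s['force'],s['torque'],s['width'])
p=shot('wrist','w7.png')
E
```

```text
16.85 [ 446.29723306 -265.219499    122.19644872] [ 1.79978083e+02 -3.63795965e-02  3.43665102e+00] [ 0.27634192  0.9633293  -0.68155288] [-0.01875066  0.05915064 -0.01161072] 64.9797248093355
```

View pics/w7.png

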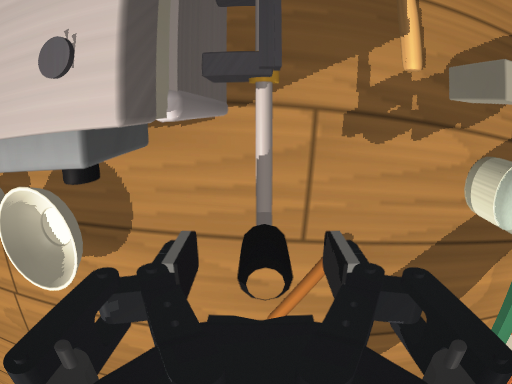

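The grip at (265,262) is centred between the open pads. I close, then pull in tool -x (kiln -x).

>>> drive_tool(
  deltas="0 0 0 0 0.03; 0 0 0 0 0; 0 0 0 0 0; 0 0 0 0 0; 0 0 0 0 0; 0 0 0 0 0; 0 0 0 0 0",
)

```text
clock: 17.77
eef_pos: [446.4, -267.2, 122.6]
tool_rot: [3.138, -0.002, 0.059]
force: [0.0, -5.9, 3.8]
width: 22.7
```

>>> drive_tool(
  deltas="0 0.001 0 0 0; -0.005 0.0015 0 0 0; -0.012 0.0015 0 0 0; -0.02 0.0015 0 0 0; -0.028 0.0015 0 0 0; -0.035 0.0015 0 0 0; -0.04 0.0015 0 0 0; -0.043 0.0015 0 0 0; -0.045 0.0015 0 0 0; -0.045 0.0015 0 0 0; -0.045 0.0015 0 0 0",
)

```text
clock: 19.15
eef_pos: [405.1, -269.8, 122.6]
tool_rot: [3.139, -0.007, 0.061]
force: [7.6, -1.8, 1.4]
width: 22.6
```

```bash
python3 - <<'E'
from h import *
s=ctrl.read_state(); print(s['clock'],s['eef_pos'],np.degrees(s['tool_rot']),s['force'],s['torque'],s['width'])
d=np.array([-np.cos(.0595),-np.sin(.0595)])
print('along',(s['eef_pos'][:2]-np.array([446.4,-267.2]))@d)
for n in ['wrist','top','scene']:
    p=shot(n,n+'8.png')
    for t in ['pointer','line','shutter_grip']:
        for r in models.landmark_of(p,t)[:2]: print(n,t,np.round(r['point'],1),round(r['score'],2),atz(p,r['point'],139.5 if t=='shutter_grip' else 143,n=='wrist').round(1))
    c=p['color'][:,:,::-1]
    q={'wrist':c[0:130,180:360],'top':c[90:260,270:370],'scene':c[120:270,130:280]}[n]
    k=min(790/q.shape[1],590/q.shape[0]); cv2.imwrite(f'pics/{n}8z.png',cv2.resize(q,None,fx=k,fy=k,interpolation=cv2.INTER_CUBIC))
E
```

```text
19.15 [ 405.09295041 -269.83501708  122.63381003] [179.84081072  -0.41188194   3.49178627] [ 7.58133785 -1.77643665  1.43390296] [-0.29539524 -1.34388626 -0.12889954] 22.560423175376048
along 41.39064353673851
wrist shutter_grip [259.2 262.4] 0.64 [ 401.9 -268.6  139.5]
top pointer [330.4 169. ] 0.51 [ 606.2 -259.7  143. ]
top line [329.4 168.2] 0.59 [ 608.4 -257.   143. ]
scene line [195.  190.4] 0.8 [ 610.5 -247.4  143. ]
scene shutter_grip [222.9 146.1] 0.48 [ 406.3 -272.6  139.5]
```

View pics/top8z.png

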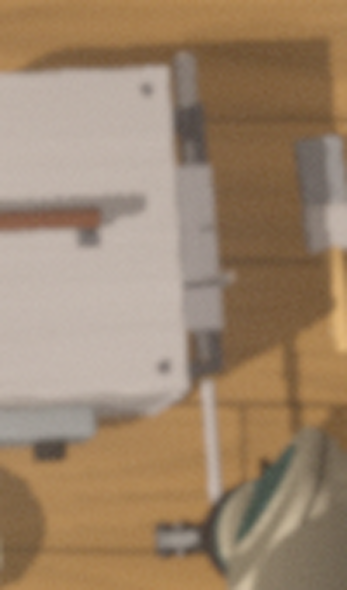

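View pics/scene8z.png

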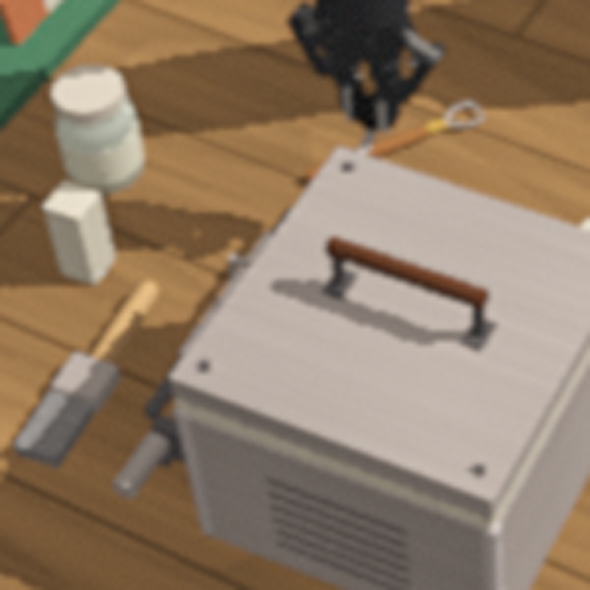

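View pics/wrist8.png

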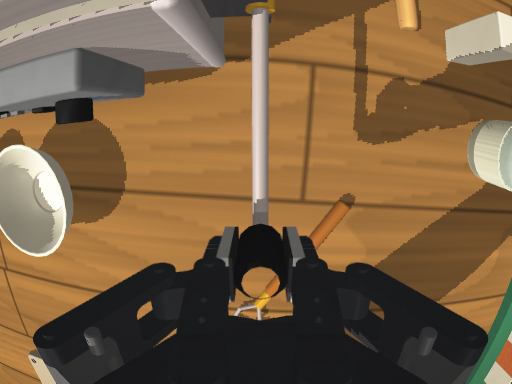

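In the top crop the pointer is at (232,277) and the long line runs from (190,284) to about (225,280), so the pointer is just short of it or on it. The tool gives 41.4 mm of travel. I refine with averaged frames.

```bash
python3 - <<'E'
from h import *
ims=[];st=[]
for i in range(8):
    p=imaging.get_image('top'); ims.append(p['color'].astype(float)); s=ctrl.read_state(); st.append(np.r_[s['eef_pos'],s['force']])
print(s['clock']); print(np.mean(st,0).round(2),np.std(st,0).round(2))
a=np.mean(ims,0); np.save('avg9.npy',a)
q=a[135:190,310:350].astype(np.uint8)[:,:,::-1]
q=np.ascontiguousarray(q)
b=cv2.resize(q,None,fx=10,fy=10,interpolation=cv2.INTER_CUBIC); b=cv2.convertScaleAbs(b,alpha=1.2)
o=cv2.imread('pics/top0.png')[135:190,310:350]; o=cv2.resize(o,None,fx=10,fy=10,interpolation=cv2.INTER_CUBIC)
cv2.imwrite('pics/avg9.png',np.hstack([b,o]))
np.save('P9.npy',cloud(p)[135:190,310:350])
np.set_printoptions(linewidth=200)
print(a[150:185,318:340].mean(2).round().astype(int))
# kiln x of pixel at z=143
E
```

```text
20.15
[ 405.1  -269.8   122.63    7.36   -1.88    1.55] [0.03 0.01 0.01 0.52 0.6  0.53]
[[180 175 167 156 151 150 151 151 149 149 149 148 143 129 110  98  94  94  94  94  93  92]
 [179 176 169 159 152 150 152 150 149 149 149 149 145 130 109  96  93  94  94  93  93  92]
 [179 178 170 159 152 151 151 151 150 148 149 148 145 130 111  97  92  93  93  91  91  92]
 [179 178 172 161 152 150 150 151 149 148 147 146 142 129 112  97  91  91  91  90  90  90]
 [179 178 172 161 152 150 150 150 148 146 142 138 134 125 110  97  92  90  90  91  90  89]
 [178 178 173 161 151 149 150 150 148 141 135 131 126 122 109  96  90  90  90  90  90  89]
 [180 178 174 162 150 149 150 150 147 143 138 135 133 127 112  97  90  89  90  89  89  89]
 [181 181 176 163 151 149 150 150 149 146 145 144 142 134 116  99  92  91  89  90  90  90]
 [181 182 177 163 151 149 150 151 150 149 148 147 146 138 120 100  92  90  90  91  90  90]
 [181 181 176 162 150 149 150 151 149 149 148 149 148 140 122 104  95  93  92  93  92  93]
 [180 180 176 162 151 149 151 151 150 149 148 149 148 142 125 105  95  94  92  93  93  93]
 [180 179 1
[... 1473 characters left out ...]
1 152 151 150 150 149 149 148 143 129 108  97  92  94  93  94]
 [182 183 181 176 164 153 150 151 150 151 150 150 149 147 144 128 110  97  93  91  92  91]
 [183 183 181 176 164 153 151 151 151 151 150 149 148 148 143 130 111  98  92  91  92  90]
 [183 183 182 177 166 155 150 151 150 150 150 149 148 148 144 131 113  99  93  93  92  92]
 [182 182 181 177 167 157 152 151 150 150 149 150 149 148 144 132 113  99  93  92  93  92]
 [181 181 180 176 168 158 153 151 150 150 150 148 148 148 144 133 114 100  93  93  93  92]
 [181 180 179 177 170 158 151 148 146 147 145 143 142 142 139 130 114 100  94  93  92  93]
 [181 181 181 178 171 157 143 138 136 136 135 131 128 127 124 119 108  99  95  95  94  94]]
```

View pics/avg9.png

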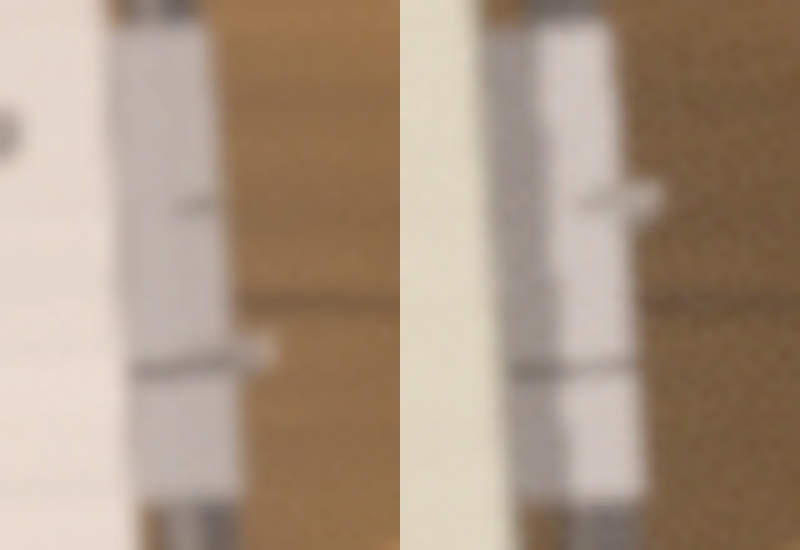

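The averaged crop puts the pointer at (262,350), against about (262,364) for the extended long line. That is about 1.4 px, or 3.5 mm, short, and it agrees with the 41.4 mm from the tool. I draw a further 3.8 mm by command to allow for compliance.

>>> drive_tool(
  deltas="-0.001 0 0 0 0; -0.002 0 0 0 0; -0.003 0 0 0 0; -0.0038 0 0 0 0; -0.0038 0 0 0 0; -0.0038 0 0 0 0",
)

```text
clock: 20.9
eef_pos: [401.7, -270.0, 122.6]
tool_rot: [3.139, -0.008, 0.061]
force: [7.7, -1.8, 1.3]
width: 22.3
```

```bash
python3 - <<'E'
from h import *
ims=[];st=[]
for i in range(8):
    p=imaging.get_image('top'); ims.append(p['color'].astype(float)); s=ctrl.read_state(); st.append(np.r_[s['eef_pos'],s['force']])
print(s['clock'],s['width']); m=np.mean(st,0); print(m.round(2),np.std(st,0).round(2))
d=np.array([-np.cos(.0595),-np.sin(.0595)]); print('along',(m[:2]-np.array([446.4,-267.2]))@d)
a=np.mean(ims,0); b9=np.load('avg9.npy')
q=np.hstack([x[135:190,310:350].astype(np.uint8)[:,:,::-1] for x in (a,b9)])
cv2.imwrite('pics/avg10.png',cv2.convertScaleAbs(cv2.resize(q,None,fx=10,fy=10,interpolation=cv2.INTER_CUBIC),alpha=1.2))
np.set_printoptions(linewidth=200)
print(a[164:178,318:340].mean(2).round().astype(int))
cv2.imwrite('pics/top10.png',p['color'][:,:,::-1])
p=shot('scene','scene10.png'); P=cloud(p); print(rect(P,188,230,(400,850,-330,150))[:4])
E
```

```text
21.3 22.758039340032283
[ 401.7  -270.02  122.65    8.14   -2.23    0.61] [0.01 0.   0.01 0.53 0.54 0.46]
along 44.78695969858955
[[180 180 175 163 152 150 151 151 151 149 149 149 148 143 126 104  89  86  85  85  84  83]
 [182 181 176 166 155 150 151 150 151 150 150 149 148 144 128 105  90  84  83  83  83  83]
 [182 181 177 168 157 152 151 151 150 150 149 149 148 144 130 109  93  88  86  86  86  86]
 [181 180 178 171 160 153 151 151 151 150 149 148 148 144 132 113  97  93  91  92  90  90]
 [181 180 179 172 162 153 151 152 151 150 149 148 147 143 132 116 102  99  99  97  94  92]
 [181 181 180 173 163 154 151 150 150 149 147 145 145 140 131 120 111 111 114 109  98  94]
 [181 182 181 175 162 149 143 143 142 141 140 139 137 134 130 124 120 124 128 119 104  94]
 [184 184 183 176 158 139 130 129 128 127 128 128 128 129 129 126 124 125 127 119 103  94]
 [184 184 184 177 158 136 126 125 124 125 130 133 134 135 135 129 121 116 114 107  96  93]
 [184 184 183 178 162 145 139 139 138 139 142 143 144 144 141 131 117 106 101  96  94  92]
 [183 184 184 179 165 151 147 148 149 148 147 147 148 148 143 130 111 100  96  94  94  92]
 [184 184 184 179 165 152 150 151 150 151 149 149 148 148 143 128 109  99  94  94  95  95]
 [183 183 183 178 164 152 150 151 152 151 149 149 149 148 144 128 110  98  95  95  95  94]
 [183 182 182 177 163 152 150 151 151 150 150 149 149 148 143 128 109  97  95  93  92  93]]
(((626.7905883789062, -100.73843383789062), (253.68617248535156, 249.14146423339844), 2.638079881668091), array([640.549  , -93.21078], dtype=float32), np.float64(204.3177954411849), 6141)
```

View pics/avg10.png

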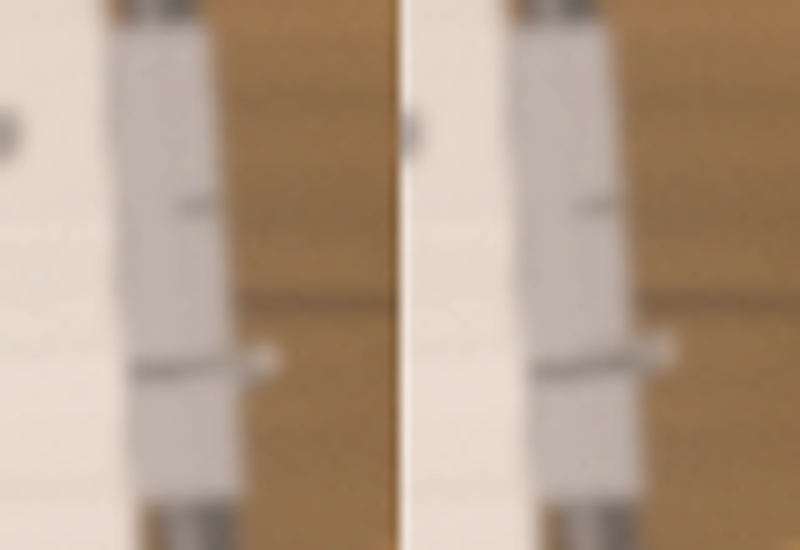

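View pics/scene10.png

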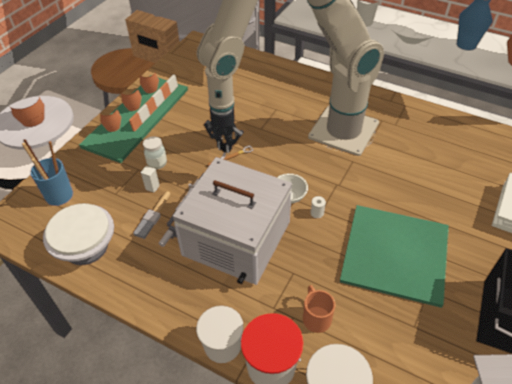

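The pointer is now at (262,359), with the same small offset to the line that it showed against the short line when shut, so it is on the line. Tool travel is 44.8 mm. Last, I check the lid's squareness and the bystanders.

```bash
python3 - <<'E'
from h import *
p=shot('top','top11.png'); P=cloud(p); r=rect(P,196,215,(400,850,-330,150)); print(r[:4])
W=P[r[4]]; A=np.c_[W[:,:2]-W[:,:2].mean(0),np.ones(len(W))]; print('tilt',np.linalg.lstsq(A,W[:,2],rcond=None)[0])
b=rect(P,235,265,(400,850,-330,150)); print('bar',b[:4])
o=cv2.imread('pics/top0.png').astype(int); d=np.abs(p['color'][:,:,::-1].astype(int)-o).max(2); cv2.imwrite('pics/d.png',np.hstack([(d>45).astype(np.uint8)*255]))
s=ctrl.read_state(); print(s['clock'],s['eef_pos'],s['force'],s['width'])
E
```

```text
(((626.3545532226562, -101.82778930664062), (246.8514404296875, 246.07254028320312), 3.0255579948425293), array([ 623.41144, -101.70588], dtype=float32), np.float64(204.88753931100212), 8598)
tilt [-8.22054746e-04 -5.46858871e-04  2.04883826e+02]
bar (((626.2265014648438, -101.59634399414062), (16.433738708496094, 121.41517639160156), 2.355085849761963), array([ 625.07935, -102.2493 ], dtype=float32), np.float64(251.07501043184573), 311)
21.4 [ 401.68733417 -270.03798921  122.63623777] [ 8.29472714 -2.20106547 -0.18031023] 22.50622821128536
```

View pics/top11.png

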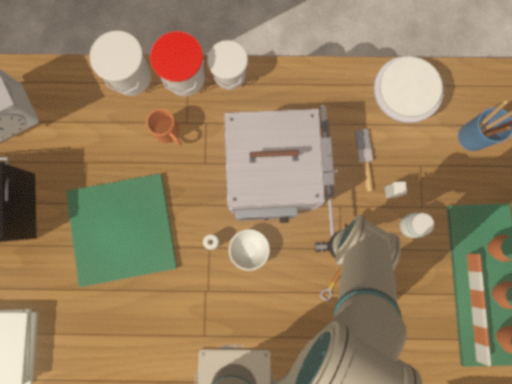

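View pics/d.png

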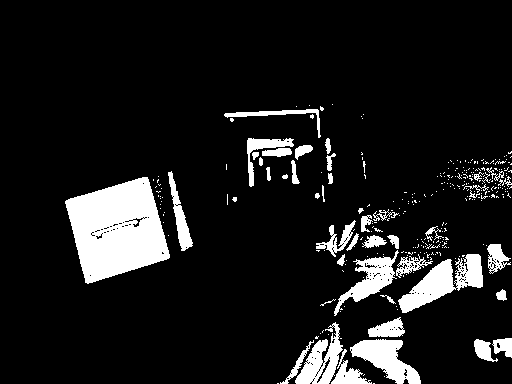

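The lid is centred over the kiln within 0.5 mm and 0.5°, level, with its top at 204.9 mm. The mug, bowl, props and brush show no change. I hand in while still holding.

```bash
python3 - <<'E'
from cell import ctrl
print(ctrl.finish_job()); s=ctrl.read_state(); print(s['clock'],s['eef_pos'],s['force'],s['width'])
E
```

```text
the job is handed in; nothing more can be done
None
the job is handed in; nothing more can be done
```

The job is done and handed in: the lid is home on the kiln and released, and the shutter is held out with its pointer on the long line. It was handed in at about 21.4 s of the 48 s allowed.

- **Lid:** I lifted it by the bar and set it down, making contact at about 5 N. In the last top view it sits within about 0.5 mm of the kiln's centre and is level. Its top reads 204.9 mm, where 205 mm is fully home.
- **Lid angle:** The slab read about 3.0° against 3.3–3.5° for the kiln. Two noisier readings gave 2.4° (the bar) and 2.6° (scene camera), so the lid may be up to about 1° off square.
- **Shutter:** The first pull stopped about 3.5 mm short because the arm gave under the spring. After a correction the tool travel is 44.8 mm, with about 8.3 N on the tool, as expected at the line. The averaged top picture shows the pointer on the long line, within about 1 mm.
- **Everything else:** A before-and-after comparison showed no movement of the mug, bowl, props or brush. The arm partly hid the loop tool, and its shadow fell near the glaze jar; neither was touched as far as the pictures and forces show.

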